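Wedge the rocking marking-out plate

TASK

The marking-out plate on the bench rocks because the screw foot at one corner is wound in too far and hangs clear of the bench. With the fingertips only, push the wooden wedge along the bench, thin end first, under that foot until the plate no longer rocks but is not jacked out of level, press down firmly on the plate's top over that foot to prove that it stands firm (if it still dips, push the wedge in a little more and press again), then take the hand clear. Do not pick up or lift the wedge or the plate, do not shove the plate along the bench, leave the spirit level standing on it, and leave the other things where they are.

Things in the scene. Friction and masses are not known exactly. Their poses are not given: they have to be found in the camera images.
- plate: Marking-out plate: low grey box, steel top, 180 (x) x 250 (y) x 72 mm high, 2.3 kg +-20%, loose. Origin: centre of footprint at bench level; z up. Domed rubber feet at (70,105), (70,-105), (-70,-105) mm; short screw foot at (-70,105). Underside 24 mm above bench. Stands level on the rubber feet; 1 to 4 N down over the screw foot rocks it till that foot meets the bench; let go, it tips back.
- foot_tip (a point): Lowest point of the short screw foot, a steel ball end 22 mm in diameter. It hangs 4.5 to 9 mm above the bench (different at every start) while the plate stands level; the foot does not turn or slide by itself. Frame axes as the plate's.
- press_spot (a point): Point on the steel top of the plate (72 mm above the bench) over the screw foot, 28 mm in from one edge and 30 mm from the other: press down here, anywhere within about 40 mm.
- wedge: Plain wooden wedge 120 mm (x) x 46 mm (y), 18 mm thick at the butt (x = -60), evenly down to 2 mm at the thin end (x = +60); 70 g, loose. Origin: centre of flat underside; x to the thin end, z up. Starts with the thin end 35 to 65 mm short of the screw foot, up to 15 mm and 0.15 rad out of line. Slides at under 1 N; once it fills the gap the push rises fast; over about 10 N it jacks or shoves the plate.
- wedge_face (a point): Centre of the wedge's sloping upper face (10 mm above its underside); x points down the slope to the thin end, y across the wedge, z square out of the face. The foot's z in this frame is its clearance above the face.
- level: Spirit level, 21 x 234 x 42 mm, yellow, standing loose on the plate's top along the plate's y, near the edge away from the screw foot. Origin: centre of its underside.
- offcut: Bystander: straight wooden offcut, 34 x 140 x 22 mm, even thickness, lying beside the wedge. Origin: centre of its underside.
- sanding_block: Bystander: brown sanding block 60 x 112 x 34 mm, on the robot's side of the plate. Origin: centre of its underside.
- pliers: Bystander: pliers with red grips, 53 x 164 x 17 mm, lying on the robot's side of the wedge. Origin: centre of the underside.
- insulating_tape: Bystander: roll of tape, 57 mm across, 19 mm high, beyond the plate's other end. Origin: centre of its underside.
Not all that is in view belongs to the job. What is shaped like the wedge but black or turquoise is not meant.

How it is judged:
By the outcome, as a careful person would: the job done as asked, in the order asked, and still so for the second after the job is handed in, with the robot touching nothing.
It also fails if it takes over 48 s, if anything falls off the work surface, if the arm or the gripper's body presses on something with over 40 N, if the wrist force passes 120 N, or if a joint passes its speed limit or range.

ROBOT

A 7-joint arm with a two-finger parallel gripper is mounted at the origin on a cart in front of the work surface, level with it; the furniture and walls round the work are solid. World frame = base frame: x ahead of the robot, y to its left, z up, the work surface at z = 0. Lengths are in m, angles in rad, forces in N, time in s.
With the tool pointing down it reaches from about 0.4 to 0.925 m from the base axis. Payload 4.1 kg.
Tool frame: the origin (TCP) lies midway between the tips of the shut fingers; the grasp point (between the pads) lies grasp_offset behind it (grasp_offset is the distance from the TCP to the grasp point, in m); z points along the fingers, y is the line along which they close (so a half turn about z gives the same grasp; the last joint's range is limited). The gripper opens to 85 mm and grips with 20 to 120 N. Pads are 22 mm wide; open, the fingers measure 114 mm over their backs; the gripper's body (76 mm by 85 mm) begins 54 mm behind the grasp point. The pads swing forward as they close: fully open they stand 13 mm farther back than shut.
Start: joints at [1.123, 0.398, 0.045, 1.537, -0.019, 1.207, -0.051], TCP at [0.222, -0.611, 0.231] pointing down, gripper open.
Joint ranges: [-2.82, 2.82], [-0.49, 2.23], [-1.37, 1.46], [0, 2.46], [-1.36, 4.5], [0.23, 2], [-2.94, 2.94]. Speed limits (rad/s): [2.57, 2.57, 3.14, 3.14, 3.14, 3.14, 3.14].

INTERFACE

Orientations are given as a rotation vector (axis times angle).
In Python, from cell import sense, read_camera, get_calibration, sign_off, boxes_of, grasp_offset gives the robot as it stands.
- The arm moves only by the shell command python3 -m handwheel 'ROWS'. ROWS is JSON, a list of rows, each a list of 7 numbers: the turn, a rotation vector about the tool's x, y, z in rad, then the shift along the tool's x, y, z in m, then the opening in per cent of the stroke, from 0 (shut) to 100 (fully open). A call has exactly 5 rows; each row is the pose to reach, as a shift and turn from the pose commanded when the call began, along the tool's axes at that moment; what a row does not reach only later rows make up. A row lasts 1/12 s, in which the tool goes at most 41.7 mm and 7.16 degrees, less where a joint would pass 70% of its speed; a pose out of reach is approached as far as the arm can. A call with a gripper value outside its range is refused whole. The fingers move at their own pace and stop on an object; the grip force is fixed at half the most. Time passes only in rows, so rows that repeat a pose let the fingers close, or fill a call up. It gives the time, the measured TCP pose, the force, the opening and the grip force at its end, in the units of the state.
- sense(): the state, without advancing time (a new reading comes with each control period).
- read_camera(name): name is "scene" or "top" or "wrist"; returns (picture, depth): 480x640x3 uint8, red, green, blue; 480x640 float32, m along the optical axis (not along the pixel's ray), 0 where there is no reading.
- get_calibration(name): a dict with "intrinsics" (3x3 intrinsics, pixels), "R" (3x3) and "t" (3): a world point X has camera coordinates R X + t. Camera axes: x right, y down, z forward; pixel columns grow to the right and rows downward; lengths in m; the calibration is good to about 2 mm. A picture is of the moment at which its call begins: read the wrist's pose just before it. get_calibration takes no time and is no camera call; for the wrist camera it gives the pose at the moment of the call.
- sign_off(): hands the job in; it is judged then, once.
Trained networks look in the newest picture that a camera, given by its name, has taken for a name from the list of things; names that differ only in an ending like _2 or _b are one class to them, and where a whole thing is asked for, a point or a joint stands for the part that bears it (a point fixed in the world has none). Each returns a list of dicts, best first, with "confidence" (0 to 1); they miss things now and then, are a little off and sometimes report something else, mostly with a low value. They report only what shows in the picture. A call takes as long as a camera call. They do not tell look-alikes from the thing itself.
- boxes_of(camera, query): "extent" ([centre column, centre row, width, height] in pixels, round what is visible of it).
The state is a dict: "time": time; "joint_positions": joint angles; "qd": joint speeds; "joint_torque": joint torques, N m; "tool_pos": TCP position; "orientation": TCP orientation; "force": force on the tool from outside, world axes, zero at the start; "moment": the same for the moment, N m; "grip_width": finger opening in m; "grasp_force": force on a finger pad.
Only numpy, scipy, OpenCV 4.12 (cv2) and the standard library are available. Lean on these libraries where they do the work, as an engineer would, in place of code of your own. Each camera call takes 0.05 s, during which the arm holds its last target. There are 200 camera calls.

## Working session

There is one attempt and no reset: what is moved stays moved. The work goes in short steps, Python scripts to look and compute and a shell command to move; the robot and the scene stay as the last step left them, time stands still between calls to the robot, and variables do not carry over. Pictures are saved under pics/ and viewed, at most 10 in all, crops included, and the job is handed in when it is done.

```bash
mkdir -p pics; ls
python3 - <<'E'
from cell import *
import cv2,numpy as np
s=sense();print(s['time'],s['tool_pos'],s['orientation'],s['force'],s['grip_width'],grasp_offset)
for c in ("scene","top"):
    p,d=read_camera(c);cv2.imwrite(f"pics/{c}0.png",p[:,:,::-1]);np.savez(f"{c}0.npz",p=p,d=d)
    k=get_calibration(c);print(c,k['intrinsics'][0,0] if hasattr(k['intrinsics'],'shape') else k['intrinsics'],np.round(k['t'],3))
for q in ("wedge","plate","level","foot_tip","offcut"):
    print(q,[(np.round(b['extent']).tolist(),round(b['confidence'],2)) for b in boxes_of("top",q)])
    print(q,'scene',[(np.round(b['extent']).tolist(),round(b['confidence'],2)) for b in boxes_of("scene",q)])
E
```

```text
pics
0.0 [ 0.22194166 -0.61027509  0.23026149] [-3.09206879e+00 -5.44913327e-01  7.46611072e-04] [-0.04378743 -0.23047269  0.37505725] 0.0853923410394733 0.0187
scene 449.3302577770924 [0.342 0.413 0.863]
top 613.5402410215534 [0.035 0.578 1.201]
wedge [([450.0, 171.0, 55.0, 33.0], 0.6), ([273.0, 308.0, 57.0, 25.0], 0.58)]
wedge scene [([230.0, 357.0, 58.0, 27.0], 0.96), ([369.0, 174.0, 37.0, 32.0], 0.66), ([312.0, 312.0, 53.0, 38.0], 0.56)]
plate [([360.0, 250.0, 132.0, 105.0], 0.92)]
plate scene [([351.0, 244.0, 114.0, 85.0], 0.92)]
level [([355.0, 219.0, 111.0, 32.0], 0.68)]
level scene [([335.0, 215.0, 74.0, 59.0], 0.8)]
foot_tip []
foot_tip scene []
offcut []
offcut scene [([280.0, 292.0, 51.0, 44.0], 0.95)]
```

View pics/scene0.png

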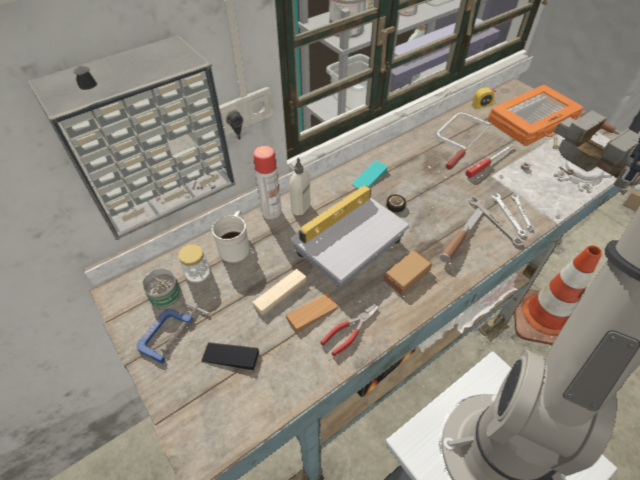

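View pics/top0.png

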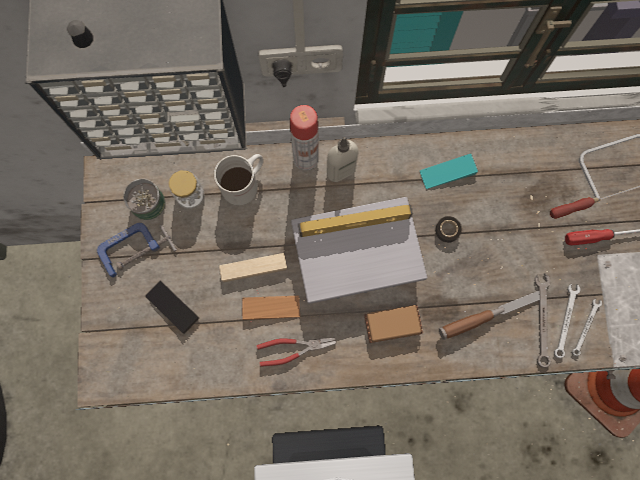

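The top picture shows the plate at about (360,250) with the yellow level at (355,219).

Candidates for the wedge:
- orange-brown piece at (271,307), thin end to the right towards the plate's near-left corner (305,298)
- pale, even offcut at (253,267)
- black look-alike at (172,307)
- turquoise look-alike at (448,171)
- sanding block at (393,324)

I choose the orange-brown piece and will check it by its height profile and a crop.

```bash
cat > h.py <<'E'
from cell import *
import numpy as np, cv2
def world(c,d,k=None):
    k=k or get_calibration(c);K=np.array(k['intrinsics']);R=np.array(k['R']);t=np.array(k['t'])
    v,u=np.mgrid[:d.shape[0],:d.shape[1]]
    P=np.stack([(u-K[0,2])/K[0,0]*d,(v-K[1,2])/K[1,1]*d,d],-1)
    return (P-t)@R
def pix(c,X,k=None):
    k=k or get_calibration(c);p=np.array(k['R'])@np.array(X)+np.array(k['t']);q=np.array(k['intrinsics'])@p;return q[:2]/q[2]
E
python3 - <<'E'
from h import *
for c,bx in (("top",dict(wedge=(232,288,310,328),offcut=(212,248,294,286),plate=(285,195,432,305),sand=(358,300,428,346),pliers=(250,333,340,372))),("scene",dict(wedge=(282,288,342,334)))):
    z=np.load(c+"0.npz");p,d=z['p'],z['d'];W=world(c,d)
    W[d==0]=np.nan
    hsv=cv2.cvtColor(p,cv2.COLOR_RGB2HSV)
    for n,(a,b,e,f) in bx.items():
        w=W[b:f,a:e];h=hsv[b:f,a:e].astype(int)
        bench=np.nanmedian(w[...,2][w[...,2]<.003]) if (w[...,2]<.003).any() else 0
        if n=='wedge': m=(h[...,1]>130)&(h[...,2]>90)
        elif n=='plate': m=(w[...,2]>.064)&(w[...,2]<.078)
        else: m=w[...,2]>.010
        m=m&np.isfinite(w[...,2])
        n_,L,st,_=cv2.connectedComponentsWithStats(m.astype(np.uint8));m=L==1+np.argmax(st[1:,4])
        q=w[m];r=cv2.minAreaRect((q[:,:2]*1000).astype(np.float32))
        print(c,n,m.sum(),'bench',round(float(bench),4),'rect',np.round(r[0],1),np.round(r[1],1),round(r[2],1))
        print(np.round(cv2.boxPoints(r)).tolist(),'z',np.round(np.percentile(q[:,2],[2,50,98]),4))
        if n=='wedge':
            A=np.c_[q[:,:2],np.ones(len(q))];print('plane',np.linalg.lstsq(A,q[:,2],rcond=None)[0])
    if c=='top': cv2.imwrite('pics/crop.png',cv2.resize(p[235:345,205:335,::-1],None,fx=5,fy=5,interpolation=cv2.INTER_CUBIC))
E
```

```text
top wedge 3 bench -0.0009 rect [446.  139.3] [0.4 4. ] 0.2
[[446.0, 141.0], [446.0, 137.0], [446.0, 137.0], [446.0, 141.0]] z [0.014  0.016  0.0183]
plane [-8.11053161  0.58443777  3.55137067]
top offcut 1098 bench -0.0009 rect [555.8 140. ] [ 35.8 139.6] 7.6
[[529.0, 207.0], [547.0, 68.0], [583.0, 73.0], [564.0, 212.0]] z [0.0131 0.0224 0.0281]
top plate 8578 bench -0.0008 rect [568.2 -83.5] [182.2 250.2] 7.5
[[462.0, 29.0], [494.0, -219.0], [675.0, -196.0], [642.0, 52.0]] z [0.0669 0.0722 0.0769]
top sand 1590 bench -0.0009 rect [ 414.2 -146.9] [ 60.7 111.6] 5.7
[[378.0, -94.0], [390.0, -205.0], [450.0, -199.0], [439.0, -88.0]] z [0.0173 0.032  0.0375]
top pliers 226 bench -0.0008 rect [392.2  89.5] [ 16.1 102.3] 2.8
[[382.0, 140.0], [387.0, 38.0], [403.0, 39.0], [398.0, 141.0]] z [0.0105 0.0168 0.0223]
scene wedge 56 bench -0.0008 rect [391.   96.1] [ 8.2 34.7] 3.9
[[386.0, 113.0], [388.0, 79.0], [396.0, 79.0], [394.0, 114.0]] z [0.0108 0.0167 0.0207]
plane [ 0.42680925  0.08340614 -0.15822027]
```

View pics/crop.png

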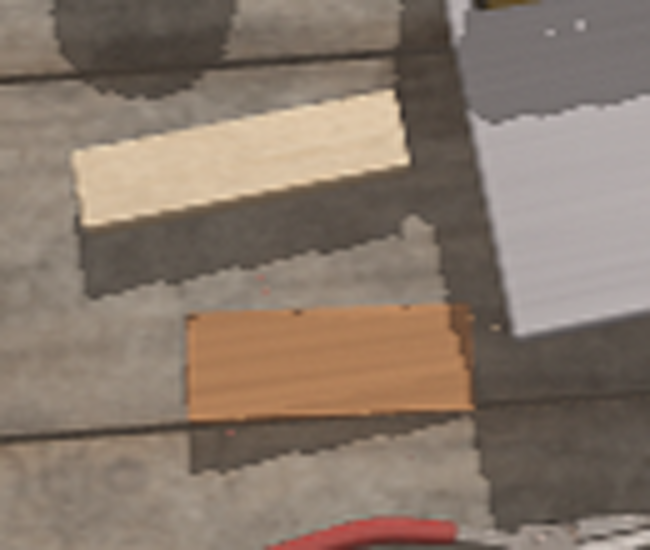

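The crop shows the orange-brown wedge: its shadow is broad at the left (butt) and shrinks to nothing at the right (thin end, about (299,306) in the full image), facing the plate corner at (307,301). The pale offcut above it has an even shadow. The choice is confirmed; next I refine the wedge pose.

```bash
cat > wedge.py <<'E'
from h import *
def wedge(p,d,c,box,k=None):
    a,b,e,f=box;W=world(c,d,k)[b:f,a:e];h=cv2.cvtColor(p,cv2.COLOR_RGB2HSV)[b:f,a:e].astype(int)
    m=(h[...,1]>105)&(h[...,0]<20)&(h[...,0]>6)&(h[...,2]>40)&(d[b:f,a:e]>0)
    m=cv2.morphologyEx(m.astype(np.uint8),cv2.MORPH_OPEN,np.ones((3,3)))
    n,L,st,_=cv2.connectedComponentsWithStats(m);m=L==1+np.argmax(st[1:,4])
    q=W[m];r=cv2.minAreaRect((q[:,:2]*1000).astype(np.float32))
    return q,r
E
python3 - <<'E'
from wedge import *
F=np.array([485.1,11.5])
for c,bx in (("top",(232,288,310,328)),("scene",(282,288,342,334))):
    z=np.load(c+"0.npz");q,r=wedge(z['p'],z['d'],c,bx)
    print(c,len(q),np.round(r[0],1),np.round(r[1],1),round(r[2],2),np.round(cv2.boxPoints(r)).tolist())
    A=np.c_[q[:,:2],np.ones(len(q))];print('plane',np.linalg.lstsq(A,q[:,2],rcond=None)[0])
s=sense();print(pix('top',[.4851,.0115,.0]))
from scipy.spatial.transform import Rotation as R
Rm=R.from_rotvec(s['orientation']).as_matrix();print(np.round(Rm,3))
for T in ([.45,-.25,.231],[.48,.25,.12]): print(np.round(Rm.T@(np.array(T)-s['tool_pos']),3))
E
```

```text
top 1231 [467.9 109.5] [121.9  46.9] 89.18 [[444.0, 49.0], [491.0, 48.0], [492.0, 170.0], [445.0, 171.0]]
plane [ 0.01690293  0.12386552 -0.01079074]
scene 877 [465.3 106.8] [119.2  48.1] 89.72 [[441.0, 47.0], [489.0, 47.0], [490.0, 166.0], [442.0, 166.0]]
plane [ 0.03612054  0.1149635  -0.01898608]
[315.52167043 296.42101023]
[[ 0.94   0.342  0.   ]
 [ 0.342 -0.94  -0.   ]
 [-0.     0.    -1.   ]]
[ 0.337 -0.261  0.   ]
[ 0.537 -0.721  0.111]
```

```bash
python3 -m handwheel '[[0,0,-0.12,0.032,-0.024,0,15],[0,0,-0.24,0.064,-0.048,0,15],[0,0,-0.36,0.096,-0.072,0,15],[0,0,-0.48,0.128,-0.096,0,15],[0,0,-0.6,0.16,-0.12,0,15]]'
cat > go.py <<'E'
from h import *
from scipy.spatial.transform import Rotation as R
import sys
T=[float(v) for v in sys.argv[1:4]];s=sense();M=R.from_rotvec(s['orientation']).as_matrix()
a=np.degrees(np.arctan2(M[1,0],M[0,0]))
print('t',round(s['time'],2),'pos',np.round(s['tool_pos'],4),'xang',round(a,2),'tilt',round(np.degrees(np.arccos(-M[2,2])),2),'F',np.round(s['force'],2),'w',round(s['grip_width'],4))
print('shift',np.round(M.T@(np.array(T)-s['tool_pos']),4),'turn to 97.5:',round(np.radians(a-97.5),3))
E
python3 go.py .45 .0 .2;python3 go.py .465 .215 .12
```

```text
time: 1.02
tool_pos: [0.3323, -0.4418, 0.2316]
orientation: [2.79, 1.443, -0.0]
force: [1.0, 0.2, -0.2]
grip_width: 0.0255
grasp_force: 0.0
t 1.02 pos [ 0.3323 -0.4418  0.2316] xang 54.69 tilt 0.04 F [ 1.03  0.21 -0.18] w 0.0255
shift [ 0.4286 -0.1593  0.0313] turn to 97.5: -0.747
t 1.02 pos [ 0.3323 -0.4418  0.2316] xang 54.69 tilt 0.04 F [ 1.03  0.21 -0.18] w 0.0255
shift [ 0.6127 -0.2714  0.1112] turn to 97.5: -0.747
```

```bash
python3 -m handwheel '[[0,0,-0.12,0.037,-0.015,0,15],[0,0,-0.24,0.074,-0.03,0,15],[0,0,-0.36,0.111,-0.045,0,15],[0,0,-0.48,0.148,-0.06,0,15],[0,0,-0.6,0.185,-0.075,0,15]]'
python3 go.py .465 .215 .2
```

```text
time: 1.43
tool_pos: [0.3785, -0.2475, 0.2316]
orientation: [2.239, 2.203, -0.0]
force: [-0.2, -0.1, -0.5]
grip_width: 0.0131
grasp_force: 0.0
t 1.43 pos [ 0.3785 -0.2475  0.2316] xang 89.07 tilt 0.06 F [-0.17 -0.09 -0.5 ] w 0.0131
shift [0.4639 0.079  0.0312] turn to 97.5: -0.147
```

```bash
python3 -m handwheel '[[0,0,-0.07,0.039,0.014,0,15],[0,0,-0.145,0.078,0.026,0,15],[0,0,-0.145,0.117,0.038,0,15],[0,0,-0.145,0.156,0.05,0,15],[0,0,-0.145,0.195,0.06,0,15]]'
python3 go.py .465 .215 .1
```

```text
time: 1.85
tool_pos: [0.4432, -0.0539, 0.2318]
orientation: [2.08, 2.352, 0.001]
force: [1.0, 0.0, -0.1]
grip_width: 0.0126
grasp_force: 0.0
t 1.85 pos [ 0.4432 -0.0539  0.2318] xang 97.04 tilt 0.1 F [ 0.99  0.01 -0.09] w 0.0126
shift [0.2643 0.0544 0.1316] turn to 97.5: -0.008
```

```bash
python3 go.py .465 .225 .1; python3 -m handwheel '[[0,0,0,0.04,-0.005,0.0,15],[0,0,0,0.08,-0.005,0,15],[0,0,0,0.12,0.005,0.01,15],[0,0,0,0.16,0.01,0.02,15],[0,0,0,0.2,0.02,0.03,15]]'
python3 go.py .463 .22 .03
```

```text
t 1.85 pos [ 0.4432 -0.0539  0.2318] xang 97.04 tilt 0.1 F [ 0.99  0.01 -0.09] w 0.0126
shift [0.2742 0.0557 0.1316] turn to 97.5: -0.008
time: 2.27
tool_pos: [0.4372, 0.1455, 0.2018]
orientation: [2.08, 2.352, 0.001]
force: [0.0, -0.5, -0.3]
grip_width: 0.0128
grasp_force: 0.0
t 2.27 pos [0.4372 0.1455 0.2018] xang 97.03 tilt 0.12 F [ 0.02 -0.46 -0.29] w 0.0128
shift [0.071  0.0344 0.1718] turn to 97.5: -0.008
```

```bash
python3 -m handwheel '[[0,0,-0.01,0.034,0.016,0.015,15],[0,0,-0.01,0.07,0.034,0.025,15],[0,0,-0.01,0.071,0.034,0.065,15],[0,0,-0.01,0.071,0.034,0.105,15],[0,0,-0.01,0.071,0.034,0.145,15]]'
python3 -m handwheel '[[0,0,0,0,0,0.02,15],[0,0,0,0,0,0.035,15],[0,0,0,0,0,0.048,15],[0,0,0,0,0,0.05,15],[0,0,0,0,0,0.05,15]]'
python3 - <<'E'
from wedge import *
p,d=read_camera('top');q,r=wedge(p,d,'top',(215,280,330,335));print(len(q),np.round(r[0],1),np.round(r[1],1),np.round(cv2.boxPoints(r)).tolist())
p,d=read_camera('wrist');cv2.imwrite('pics/w1.png',p[:,:,::-1])
E
python3 go.py .463 .176 .006
```

```text
time: 2.68
tool_pos: [0.4634, 0.2197, 0.0555]
orientation: [2.067, 2.365, 0.003]
force: [-0.6, -0.1, 0.7]
grip_width: 0.0126
grasp_force: 0.0
time: 3.1
tool_pos: [0.4627, 0.2184, 0.0063]
orientation: [-2.069, -2.364, 0.001]
force: [-0.4, 0.4, 0.1]
grip_width: 0.013
grasp_force: 0.0
136 [439.4  63.9] [101.6  32.4] [[388.0, 79.0], [389.0, 47.0], [491.0, 49.0], [490.0, 81.0]]
t 3.2 pos [0.4637 0.219  0.0076] xang 97.62 tilt 0.12 F [-0.03  0.1   0.23] w 0.0127
shift [-0.0425 -0.0064  0.0016] turn to 97.5: 0.002
```

View pics/w1.png

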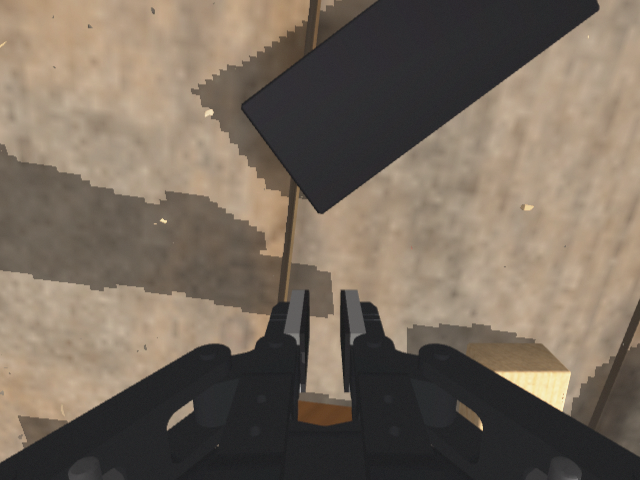

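The wrist picture looks away from the plate: the black look-alike is at (420,90), the shut-ish fingers at (325,340), and the wedge's orange butt shows just ahead of and between the fingers at (325,412). The fingers are lined up behind the butt; I push.

```bash
python3 -m handwheel '[[0,0,0,-0.013,-0.001,0.001,15],[0,0,0,-0.025,-0.001,0.001,15],[0,0,0,-0.033,-0.001,0.001,15],[0,0,0,-0.041,-0.001,0.001,15],[0,0,0,-0.047,-0.001,0.001,15]]'
python3 -m handwheel '[[0,0,0,-0.004,0,0,15],[0,0,0,-0.008,0,0,15],[0,0,0,-0.012,0,0,15],[0,0,0,-0.016,0,0,15],[0,0,0,-0.019,0,0,15]]'
python3 go.py .47 .14 .006
python3 - <<'E'
from wedge import *
for c in('scene','top'):
    p,d=read_camera(c)
    box=(260,270,400,345) if c=='scene' else (225,270,340,335)
    cv2.imwrite(f'pics/{c}2.png',cv2.resize(p[box[1]:box[3],box[0]:box[2],::-1],None,fx=5,fy=5,interpolation=cv2.INTER_CUBIC))
    q,r=wedge(p,d,c,box if c=='top' else (270,275,350,335))
    print(c,len(q),np.round(r[0],1),np.round(r[1],1),round(r[2],1),np.round(cv2.boxPoints(r)).tolist())
E
```

```text
time: 3.62
tool_pos: [0.4685, 0.17, 0.0058]
orientation: [2.071, 2.362, -0.0]
force: [0.2, -0.2, -0.2]
grip_width: 0.0127
grasp_force: 0.2
time: 4.03
tool_pos: [0.4706, 0.1527, 0.0056]
orientation: [-2.069, -2.364, 0.0]
force: [-0.8, -0.2, -0.8]
grip_width: 0.013
grasp_force: 0.2
t 4.03 pos [0.4706 0.1527 0.0056] xang 97.64 tilt 0.0 F [-0.79 -0.21 -0.78] w 0.013
shift [-0.0126 -0.0022 -0.0004] turn to 97.5: 0.002
scene 549 [463.2  81.9] [ 65.4 134.9] 21.6 [[408.0, 133.0], [458.0, 7.0], [518.0, 31.0], [469.0, 157.0]]Traceback (most recent call last):
  File "<stdin>", line 6, in <module>
  File "wedge.py", line 6, in wedge
    n,L,st,_=cv2.connectedComponentsWithStats(m);m=L==1+np.argmax(st[1:,4])
                                                        ~~~~~~~~~^^^^^^^^^^
    return _wrapfunc(a, 'argmax', axis=axis, out=out, **kwds)
    return bound(*args, **kwds)
ValueError: attempt to get argmax of an empty sequence
```

View pics/scene2.png

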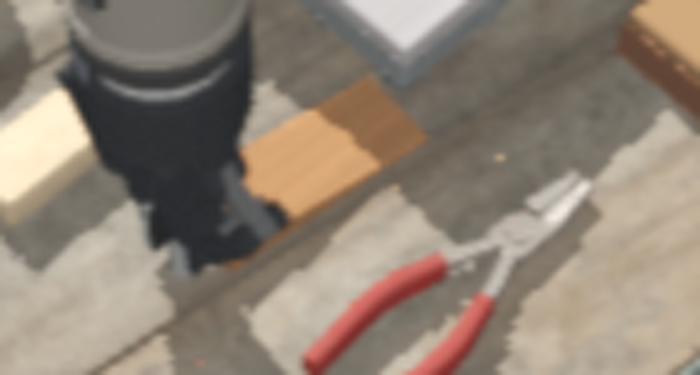

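The scene crop shows the fingers at the wedge's butt, the thin end at crop (372,75)–(428,138), just short of the plate's corner (400,85), with the pliers and offcut untouched. I compute the thin-end pose.

```bash
cat > ray.py <<'E'
from h import *
def ray(c,u,v,z):
    k=get_calibration(c);K,R,t=map(np.array,(k['intrinsics'],k['R'],k['t']))
    o=-R.T@t;d=R.T@np.linalg.solve(K,[u,v,1]);return np.round((o+d*(z-o[2])/d[2])*1000,1)[:2]
E
python3 - <<'E'
from ray import *
f=lambda u,v:(260+(u-2)/5,270+(v-2)/5)
A=ray('scene',*f(372,75),.002);B=ray('scene',*f(428,138),.002)
print(A,B,np.linalg.norm(A-B),(A+B)/2, 'dir',np.degrees(np.arctan2(*(A-B)[::-1])))
print(ray('scene',*f(234,270),.0),ray('scene',*f(428,138),0))
z=np.load('scene0.npz');W=world('scene',z['d']);m=(abs(W[...,2]-.072)<.004)&(abs(W[...,0]-.57)<.13)&(abs(W[...,1]+.08)<.16)
r=cv2.minAreaRect((W[m][:,:2]*1000).astype(np.float32));print(r,cv2.boxPoints(r).round())
E
```

```text
[496.3  18.9] [451.2  19.3] 45.10177380103805 [473.75  19.1 ] dir -0.5081532349785002
[449.3 135.6] [452.2  18.5]
((564.6123046875, -83.99371337890625), (181.69410705566406, 252.10476684570312), 7.326564788818359) [[ 458.   29.]
 [ 491. -221.]
 [ 671. -197.]
 [ 639.   53.]]
```

```bash
python3 -m handwheel '[[0,0,0,-0.005,0.0005,0,15],[0,0,0,-0.010,0.001,0,15],[0,0,0,-0.015,0.0015,0,15],[0,0,0,-0.020,0.002,0,15],[0,0,0,-0.022,0.002,0,15]]'
python3 -m handwheel '[[0,0,0,-0.001,0,0,15],[0,0,0,-0.002,0,0,15],[0,0,0,-0.003,0,0,15],[0,0,0,-0.004,0,0,15],[0,0,0,-0.005,0,0,15]]'
```

```text
time: 4.55
tool_pos: [0.4757, 0.1302, 0.0055]
orientation: [2.07, 2.363, -0.001]
force: [0.1, 1.0, -0.2]
grip_width: 0.0128
grasp_force: 0.2
time: 4.97
tool_pos: [0.476, 0.1265, 0.0056]
orientation: [-2.068, -2.365, 0.0]
force: [-0.2, 0.2, 0.2]
grip_width: 0.0129
grasp_force: 0.1
```

```bash
python3 -m handwheel '[[0,0,0,-0.001,0,0,15],[0,0,0,-0.002,0,0,15],[0,0,0,-0.003,0,0,15],[0,0,0,-0.004,0,0,15],[0,0,0,-0.005,0,0,15]]' | grep -E 'pos|force'
python3 -m handwheel '[[0,0,0,-0.001,0,0,15],[0,0,0,-0.002,0,0,15],[0,0,0,-0.003,0,0,15],[0,0,0,-0.004,0,0,15],[0,0,0,-0.005,0,0,15]]'| grep -E 'pos|force'
```

```text
tool_pos: [0.4768, 0.1215, 0.0056]
force: [0.7, 0.3, -0.5]
grasp_force: 0.1
tool_pos: [0.4775, 0.1165, 0.0056]
force: [0.2, -0.1, 0.6]
grasp_force: 0.1
```

```bash
python3 -m handwheel '[[0,0,0,-0.001,0,0,15],[0,0,0,-0.002,0,0,15],[0,0,0,-0.003,0,0,15],[0,0,0,-0.004,0,0,15],[0,0,0,-0.004,0,0,15]]' | grep -E 'pos|force'
python3 - <<'E'
from ray import *
p,d=read_camera('scene');b=(260,190,420,330)
cv2.imwrite('pics/s3.png',cv2.resize(p[b[1]:b[3],b[0]:b[2],::-1],None,fx=4,fy=4,interpolation=cv2.INTER_CUBIC))
E
```

```text
tool_pos: [0.478, 0.1123, 0.0056]
force: [0.0, 0.4, -0.6]
grasp_force: 0.0
```

View pics/s3.png

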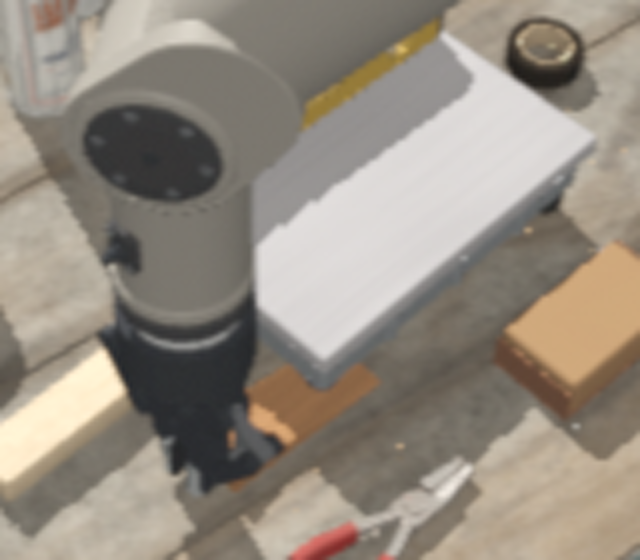

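The crop shows the wedge partly under the plate's near-left corner (320,370), its visible thin corner at (378,382), the level still standing and pliers, block and offcut untouched.

```bash
python3 -c "
from ray import *
print(ray('scene',260+378/4-.4,190+383/4-.4,.002),ray('scene',260+234/4-.4,190+489/4-.4,0))"
python3 -m handwheel '[[0,0,0,-0.001,0,0,15],[0,0,0,-0.002,0,0,15],[0,0,0,-0.003,0,0,15],[0,0,0,-0.004,0,0,15],[0,0,0,-0.004,0,0,15]]' | grep -E 'pos|force';python3 -m handwheel '[[0,0,0,-0.001,0,0,15],[0,0,0,-0.002,0,0,15],[0,0,0,-0.003,0,0,15],[0,0,0,-0.004,0,0,15],[0,0,0,-0.004,0,0,15]]' | grep -E 'pos|force'
```

```text
[465.1 -19.7] [458.4  95.3]
tool_pos: [0.4785, 0.1083, 0.0056]
force: [0.0, -0.3, 0.1]
grasp_force: 0.0
tool_pos: [0.4791, 0.1044, 0.0056]
force: [0.2, -0.1, -0.3]
grasp_force: 0.0
```

```bash
python3 -m handwheel '[[0,0,0,-0.001,0,0,15],[0,0,0,-0.002,0,0,15],[0,0,0,-0.003,0,0,15],[0,0,0,-0.003,0,0,15],[0,0,0,-0.003,0,0,15]]' | grep -E 'pos|force';python3 -m handwheel '[[0,0,0,-0.001,0,0,15],[0,0,0,-0.002,0,0,15],[0,0,0,-0.003,0,0,15],[0,0,0,-0.003,0,0,15],[0,0,0,-0.003,0,0,15]]' | grep -E 'pos|force'
```

```text
tool_pos: [0.4795, 0.1015, 0.0056]
force: [-0.1, 0.4, 0.1]
grasp_force: 0.0
tool_pos: [0.4798, 0.0991, 0.0056]
force: [0.1, 2.0, -1.4]
grasp_force: 1.1
```

```bash
python3 -m handwheel '[[0,0,0,0,0,0,15],[0,0,0,0,0,0,15],[0,0,0,0,0,0,15],[0,0,0,0,0,0,15],[0,0,0,0,0,0,15]]' | grep -E 'pos|force';python3 -m handwheel '[[0,0,0,-0.0005,0,0,15],[0,0,0,-0.001,0,0,15],[0,0,0,-0.001,0,0,15],[0,0,0,-0.001,0,0,15],[0,0,0,-0.001,0,0,15]]' | grep -E 'pos|force'
```

```text
tool_pos: [0.4798, 0.099, 0.0056]
force: [-0.7, 1.8, -1.2]
grasp_force: 1.5
tool_pos: [0.48, 0.0979, 0.0056]
force: [0.1, 3.6, -0.3]
grasp_force: 2.0
```

Contact at about 45 mm insertion. I back off, rise and go over the press spot, measuring the plate-top height first as a baseline.

```bash
python3 -m handwheel '[[0,0,0,0.01,0,0,15],[0,0,0,0.02,0,-0.01,15],[0,0,0,0.025,0,-0.04,15],[0,0,0,0.025,0,-0.08,0],[0,0,0,0.025,0,-0.1,0]]' | grep -E 'pos|force'; python3 go.py .488 .006 .085
```

```text
tool_pos: [0.478, 0.1243, 0.1096]
force: [1.1, -0.9, -0.9]
grasp_force: 0.0
t 9.18 pos [0.478  0.1243 0.1096] xang 97.75 tilt 0.25 F [ 1.15 -0.92 -0.87] w 0.0002
shift [-0.1186 -0.0062  0.0246] turn to 97.5: 0.004
```

```bash
python3 -m handwheel '[[0,0,0,-0.035,-0.002,0,0],[0,0,0,-0.07,-0.004,0,0],[0,0,0,-0.1,-0.006,0,0],[0,0,0,-0.117,-0.006,0.005,0],[0,0,0,-0.118,-0.006,0.02,0]]' | grep -E 'pos|force'; python3 -m handwheel '[[0,0,0,0,0,0.004,0],[0,0,0,0,0,0.008,0],[0,0,0,0,0,0.012,0],[0,0,0,0,0,0.012,0],[0,0,0,0,0,0.012,0]]' | grep -E 'pos|force'
```

```text
tool_pos: [0.4885, -0.0002, 0.0876]
force: [-0.0, 0.5, 0.0]
grasp_force: 0.0
tool_pos: [0.4864, 0.0057, 0.0738]
force: [-0.5, 0.3, 0.2]
grasp_force: 0.0
```

Now I press in small steps and compare height against force.

```bash
for i in 1; do python3 -m handwheel '[[0,0,0,0,0,0.001,0],[0,0,0,0,0,0.002,0],[0,0,0,0,0,0.002,0],[0,0,0,0,0,0.002,0],[0,0,0,0,0,0.002,0]]' | grep -E 'pos|^force'; python3 -m handwheel '[[0,0,0,0,0,0.001,0],[0,0,0,0,0,0.001,0],[0,0,0,0,0,0.001,0],[0,0,0,0,0,0.001,0],[0,0,0,0,0,0.001,0]]' | grep -E 'pos|^force'; python3 -m handwheel '[[0,0,0,0,0,0.001,0],[0,0,0,0,0,0.001,0],[0,0,0,0,0,0.001,0],[0,0,0,0,0,0.001,0],[0,0,0,0,0,0.001,0]]' | grep -E 'pos|^force'; done
```

```text
tool_pos: [0.4865, 0.0048, 0.0717]
force: [-0.1, 0.7, 0.7]
tool_pos: [0.4865, 0.0048, 0.0716]
force: [-3.7, -0.2, 9.1]
tool_pos: [0.4865, 0.0049, 0.0714]
force: [-5.5, -0.7, 16.5]
```

The plate is stiff: it gives about 0.3 mm over 16 N, with no rocking. I press a little more, hold, then lift off.

```bash
python3 -m handwheel '[[0,0,0,0,0,0.001,0],[0,0,0,0,0,0.001,0],[0,0,0,0,0,0.001,0],[0,0,0,0,0,0.001,0],[0,0,0,0,0,0.001,0]]' | grep -E 'pos|^force'; python3 -m handwheel '[[0,0,0,0,0,0,0],[0,0,0,0,0,0,0],[0,0,0,0,0,0,0],[0,0,0,0,0,0,0],[0,0,0,0,0,0,0]]' | grep -E 'pos|^force'
python3 -m handwheel '[[0,0,0,0,0,-0.004,0],[0,0,0,0,0,-0.03,0],[0,0,0,0,0,-0.065,0],[0,0,0,0,0,-0.1,0],[0,0,0,0,0,-0.13,0]]' | grep -E 'pos|^force'; python3 -m handwheel '[[0,0,0,0.035,-0.01,0,0],[0,0,0,0.07,-0.02,0,0],[0,0,0,0.105,-0.03,0,0],[0,0,0,0.14,-0.04,0,0],[0,0,0,0.175,-0.05,0,0]]' | grep -E 'pos|^force'
python3 -m handwheel '[[0,0,0,0.035,-0.01,0,0],[0,0,0,0.07,-0.01,0,0],[0,0,0,0.105,-0.01,0,0],[0,0,0,0.14,-0.01,0,0],[0,0,0,0.15,-0.01,0,0]]' | grep -E 'pos|^force'
python3 - <<'E'
from h import *
p,d=read_camera('top');W=world('top',d);m=(abs(W[...,2]-.072)<.006)&(abs(W[...,0]-.57)<.13)&(abs(W[...,1]+.08)<.16)
r=cv2.minAreaRect((W[m][:,:2]*1000).astype(np.float32));print(m.sum(),r)
z=np.load('top0.npz');W0=world('top',z['d'])
c,s=np.cos(.13),np.sin(.13)
def fit(W):
    u=(W[...,0]-.5682)*c+(W[...,1]+.0835)*s;v=-(W[...,0]-.5682)*s+(W[...,1]+.0835)*c
    m=(abs(u+.03)<.05)&(abs(v)<.115)&(abs(W[...,2]-.072)<.01)
    return m.sum(),np.round(np.linalg.lstsq(np.c_[u[m],v[m],np.ones(m.sum())],W[m][:,2],rcond=None)[0],4)
print(fit(W0),fit(W))
cv2.imwrite('pics/t4.png',cv2.resize(p[180:350,200:440,::-1],None,fx=3,fy=3,interpolation=cv2.INTER_CUBIC))
E
```

```text
tool_pos: [0.4865, 0.0049, 0.0712]
force: [-7.3, -0.1, 24.0]
tool_pos: [0.4865, 0.0049, 0.0713]
force: [-7.8, -0.4, 25.0]
tool_pos: [0.4865, 0.005, 0.2006]
force: [-0.3, 0.6, 0.6]
tool_pos: [0.4127, 0.1727, 0.1987]
force: [-0.1, 0.9, -0.4]
tool_pos: [0.3816, 0.3249, 0.1993]
force: [-1.4, -0.8, 0.2]
8481 ((568.0188598632812, -83.78242492675781), (181.6151580810547, 250.60594177246094), 7.481062412261963)
(np.int64(5319), array([ 0.0022, -0.0016,  0.0723])) (np.int64(5299), array([ 0.0009, -0.001 ,  0.0723]))
```

View pics/t4.png

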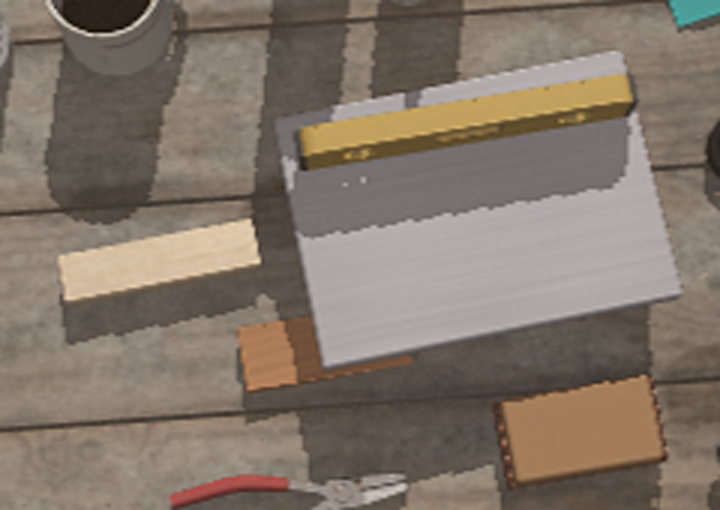

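The top crop shows the wedge lying under the plate's near-left corner (325,365), with its butt at (242,358). The level is standing at (465,120). The plate moved no more than 0.3 mm and its top is still level to within the measurement noise. The other things are in place and the hand is clear.

```bash
python3 -c "
from cell import *
print(sense()['time'],sign_off())"
```

```text
the job is handed in; nothing more can be done
13.4 None
```

The job is handed in at 13.4 s: the wedge is snug under the screw foot, the plate held firm under a 25 N press (about 0.4 mm give) and stayed level and in place, and the hand is clear.

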